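# Find the rocking jar lid and press it home

### The arm

A 6-joint arm with a two-finger parallel gripper is mounted at the origin on the work surface; the furniture and walls round the work are solid. World frame = base frame: x ahead of the robot, y to its left, z up, the work surface at z = 0. Lengths are in m, angles in rad, forces in N, time in s.
With the tool pointing down it reaches from about 0.35 to 1 m from the base axis. Payload 7.1 kg.
Tool frame: the origin (TCP) lies between the finger pads; the fingertips stand 22 mm ahead of it and the grasp point (between the pads) lies 3 mm ahead of it; z points along the fingers, y is the line along which they close (so a half turn about z gives the same grasp; the last joint's range is limited). The gripper opens to 85 mm and grips with 20 to 120 N. Pads are 22 mm wide; open, the fingers measure 114 mm over their backs; the gripper's body (76 mm by 85 mm) begins 54 mm behind the grasp point. The pads swing forward as they close: fully open they stand 13 mm farther back than shut.
Start: joints at [-1.346, 0.423, 1.63, -0, 1.089, -0.019], TCP at [0.151, -0.606, 0.253] pointing down, gripper open.
Joint ranges: [-3, 3], [-0.9, 2.11], [0.09, 2.58], [-1.31, 4.45], [0.11, 2.69], [-2.54, 2.54]. Speed limits (rad/s): [2.39, 2.39, 3.01, 3.14, 3.14, 3.14].

### API

Orientations are given as a rotation vector (axis times angle).
In Python, from rig import manip gives the robot as it stands. The module is installed in compiled form; this text tells all that it offers. Calls block until the motion is done:
- manip.move_to(position, orientation): joint-space move of the TCP to a pose.
- manip.servo_line(position, orientation=None, rate=0.15): straight line of the TCP; orientation=None keeps the orientation; rate is the mean speed in m/s.
- manip.set_joints(angles): joint-space move.
- manip.command_gripper(opening, f_grip=None): finger opening in m; f_grip is the grip in N (None keeps the last); returns when the fingers have stopped.
- manip.hold(seconds).
- manip.solve_ik(position, orientation): joint angles nearest the present ones, or None.
- manip.camera(name): name is "side" or "top" or "wrist"; returns a dict with "image" (420x560x3 uint8, red, green, blue), "fx", "fy", "cx", "cy" (pixels), "k1" (the pictures are not rectified: a ray, as slopes to the right and down, at radius r is drawn at 1 + k1 r^2 times it, then the intrinsics apply), "cam_to_world" (4x4, takes a point from camera to world coordinates); the wrist camera has in their place "mount" (4x4, takes a point from camera to tool coordinates, whose origin is the TCP and whose axes are the flange's). Camera axes: x right, y down, z forward; pixel columns grow to the right and rows downward; lengths in m; the calibration is good to about 2 mm. A picture is of the moment at which its call begins: read the wrist's pose just before it. There is no depth.
A pose or a line that the arm cannot do raises manip.IKError and nothing moves.
- manip.sign_off(): hands the job in; it is judged then, once.
Readings, each from a call of its own:
- manip.get_time(): time.
- manip.get_joint_positions(): joint angles.
- manip.get_joint_vel(): joint speeds.
- manip.get_tau(): joint torques, N m.
- manip.get_position(): TCP position.
- manip.get_ee_rot(): TCP orientation.
- manip.get_contact_force(): force on the tool from outside, world axes, zero at the start.
- manip.get_torque(): the same for the moment, N m.
- manip.get_width(): finger opening in m.
- manip.get_grip_force(): force on a finger pad.
Only numpy, scipy, OpenCV 4.12 (cv2) and the standard library are available. Lean on these libraries where they do the work, as an engineer would, in place of code of your own. Each camera call takes 0.05 s, during which the arm holds its last target. There are 200 camera calls.

### The job

One of the four wooden jar lids in the tray is not pressed home; it looks like the others, but it rocks. With the fingertips press gently near the edge of one lid after another until you find the one that tips, then press that lid down at its middle until it sits fully home and level. Only press: do not pinch or lift anything, and leave the shaker, the spice jar and the other things where they stand.

Things in the scene. Friction and masses are not known exactly. Their poses are not given: they have to be found in the camera images.
- tray: low wooden tray, fixed, 185 x 275 mm, walls 28 mm high and 7 mm thick, floor 7 mm. Origin: centre of its underside; x along its short side, y along its long side. It has 2 x 3 places 85 mm apart, at x = -42.5 and +42.5 mm and y = -85, 0 and +85 mm: four hold fixed white jars (63 mm across, heights differ by 6 mm) under the lids, two hold the salt shaker and the spice jar, in any order
- lid_1: one of four like round wooden jar lids, 64 mm across, 16 mm thick, flat. Origin: top centre, 88 to 94 mm above the counter; z up. All start level; any 3 are tight. The loose one: 3 to 5 N at 20 to 24 mm from the centre tips it 0.09 to 0.19 rad to the finger, that edge dropping 2 to 4 mm; it stays. 8 to 12 N at the middle moves it 5 mm down to its stop, level, for good. It cannot be pulled off.
- lid_2: one of four like round wooden jar lids, 64 mm across, 16 mm thick, flat. Origin: top centre, 88 to 94 mm above the counter; z up. All start level; any 3 are tight. The loose one: 3 to 5 N at 20 to 24 mm from the centre tips it 0.09 to 0.19 rad to the finger, that edge dropping 2 to 4 mm; it stays. 8 to 12 N at the middle moves it 5 mm down to its stop, level, for good. It cannot be pulled off.
- lid_3: one of four like round wooden jar lids, 64 mm across, 16 mm thick, flat. Origin: top centre, 88 to 94 mm above the counter; z up. All start level; any 3 are tight. The loose one: 3 to 5 N at 20 to 24 mm from the centre tips it 0.09 to 0.19 rad to the finger, that edge dropping 2 to 4 mm; it stays. 8 to 12 N at the middle moves it 5 mm down to its stop, level, for good. It cannot be pulled off.
- lid_4: one of four like round wooden jar lids, 64 mm across, 16 mm thick, flat. Origin: top centre, 88 to 94 mm above the counter; z up. All start level; any 3 are tight. The loose one: 3 to 5 N at 20 to 24 mm from the centre tips it 0.09 to 0.19 rad to the finger, that edge dropping 2 to 4 mm; it stays. 8 to 12 N at the middle moves it 5 mm down to its stop, level, for good. It cannot be pulled off.
- salt_shaker: glass salt shaker with grey domed cap, 44 mm across, 90 mm tall, standing loose in one of the six tray cells; leave it. Origin: centre of its underside
- spice_jar: glass spice jar with green cap, 46 mm across, 106 mm tall, standing loose in one of the six tray cells; leave it. Origin: centre of its underside
- mug: spotted mug, 82 mm across, 91 mm tall, with handle, right of the tray; leave it. Origin: centre of its underside
- ramekin: white ramekin upside down, 72 mm across, 41 mm tall, right of the tray; leave it. Origin: centre of its underside
- mill: dark wooden pepper mill, 58 mm across, 170 mm tall, left of the tray; leave it. Origin: centre of its underside
- tin: food tin, 75 mm across, 110 mm tall, left of the tray; leave it. Origin: centre of its underside
Mind the look-alikes: they are no part of the job. What is shaped like the part that bears lid_3 but pink is not meant. Leave any red look-alike of the part that bears lid_1 alone.

How it is judged:
On the way, in this order (a step that is already met when the one before it is completed fails the run):
1. the loose lid is found: pressed near its edge, it tips by more than 0.05 rad (angle between any of lid_1, lid_2, lid_3, lid_4's own z axis and vertical above 0.05 rad), for 0.1 s.
2. the loose lid is pressed down by more than 4.2 mm from its start and is level (distance of any of lid_1, lid_2, lid_3, lid_4 from where it was at the start of the episode above 0.0042 m and angle between each of lid_1, lid_2, lid_3, lid_4's own z axis and vertical below 0.035 rad), for 0.2 s.
At the end, for the whole second after the job is handed in: The loose lid is home (its top centre more than 4.2 mm from where it started; only downward movement can do that), all four lids are level within 0.035 rad and at rest, and shaker, spice jar, mug, ramekin, mill and tin are within 15 mm of where they stood (all of step 2 and linear speed of each of lid_1, lid_2, lid_3, lid_4 below 0.01 m/s and distance of each of salt_shaker, spice_jar, mug, ramekin, mill, tin from where it was at the start of the episode below 0.015 m); the robot touches nothing.
It fails at once if a lid is pressed or pinched with more than 45 N (contact force between the fingers and lid_1 above 45 N or contact force between the fingers and lid_2 above 45 N or contact force between the fingers and lid_3 above 45 N or contact force between the fingers and lid_4 above 45 N).
It fails at once if a lid is lifted or carried off (moved more than 9 mm) (distance of any of lid_1, lid_2, lid_3, lid_4 from where it was at the start of the episode above 0.009 m).
It fails at once if a thing that stands by is lifted, carried or pushed more than 15 mm (distance of any of salt_shaker, spice_jar, mug, ramekin, mill, tin from where it was at the start of the episode above 0.015 m).
It also fails if it takes over 48 s, if anything falls off the work surface, if the arm or the gripper's body presses on something with over 40 N, if the wrist force passes 120 N, or if a joint passes its speed limit or range.

## Working session

There is one attempt and no reset: what is moved stays moved. The work goes in short steps, each a Python script; the robot and the scene stay as the last script left them, time stands still between calls to the robot, and variables do not carry over. Pictures are saved under pics/ and viewed, at most 10 in all, crops included, and the job is handed in when it is done.

```bash
mkdir -p pics; python3 - <<'E'
from rig import manip
import cv2,pickle
import numpy as np
d={}
for n in("top","side"):
    c=manip.camera(n);d[n]=c;cv2.imwrite(f"pics/{n}0.png",c["image"][:,:,::-1])
    print(n,c["fx"],c["cx"],c["cy"],c["k1"],np.round(c["cam_to_world"],3).tolist())
pickle.dump(d,open("cams.pkl","wb"))
print(manip.get_time(),manip.get_ee_rot(),manip.get_contact_force())
E
```

```text
top 527.9061214244189 286.6709196934408 209.21582836564295 -0.1814299858625896 [[0.029, -0.998, 0.05, 0.355], [-1.0, -0.028, 0.012, -0.004], [-0.011, -0.051, -0.999, 1.408], [0.0, 0.0, 0.0, 1.0]]
side 456.7356638494584 277.69481871659957 208.82348027801788 0.045914015158778965 [[0.998, 0.055, -0.036, 0.491], [0.063, -0.631, 0.773, -0.863], [0.019, -0.774, -0.633, 0.802], [0.0, 0.0, 0.0, 1.0]]
0.1 [-3.11690844e+00 -3.81814366e-01  1.92749144e-04] [-0.39459591  0.23216837 -0.1273306 ]
```

View pics/top0.png

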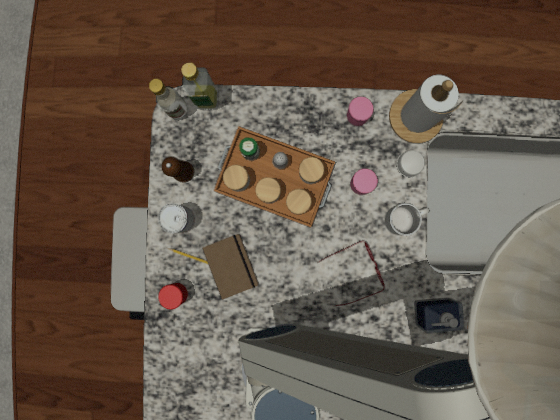

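View pics/side0.png

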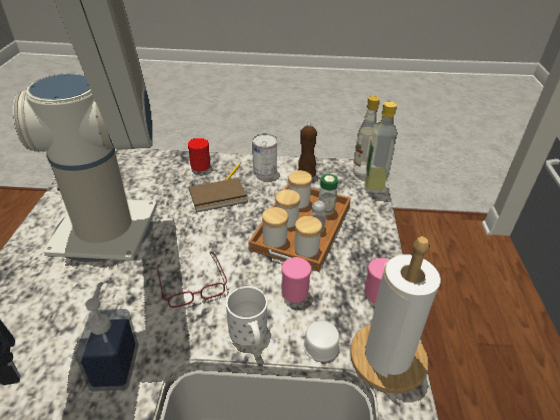

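The top picture shows wooden lids at (236,178), (268,189), (299,202) and (312,170). The spice jar is at (249,148) and the shaker at (281,160). The look-alikes are pink jars at (361,111) and (365,181) and a red jar at (173,296), all outside the tray, so I leave them alone. Next is one close crop to check.

```bash
cat >h.py <<'E'
import numpy as np,cv2,pickle
def ray(c,u,v):
    K=np.array([[c["fx"],0,c["cx"]],[0,c["fy"],c["cy"]],[0,0,1]])
    p=cv2.undistortPoints(np.array([[[u,v]]],float),K,np.array([c["k1"],0,0,0.]))[0,0]
    T=np.array(c["cam_to_world"]);return T[:3,3],T[:3,:3]@[p[0],p[1],1]
def at(c,u,v,z):
    o,d=ray(c,u,v);return o+d*(z-o[2])/d[2]
E
python3 - <<'E'
import cv2,pickle
from h import *
d=pickle.load(open("cams.pkl","rb"))
im=d["top"]["image"][:,:,::-1]
cv2.imwrite("pics/crop_top.png",cv2.resize(im[120:232,205:345],None,fx=5,fy=5,interpolation=cv2.INTER_CUBIC))
im=d["side"]["image"][:,:,::-1]
cv2.imwrite("pics/crop_side.png",cv2.resize(im[160:270,240:360],None,fx=5,fy=5,interpolation=cv2.INTER_CUBIC))
for u,v in [(236,178),(268,189),(299,202),(312,170)]: print(at(d["top"],u,v,.091))
E
```

```text
[0.49634544 0.14196339 0.091     ]
[0.47078196 0.06057118 0.091     ]
[ 0.44035628 -0.0179338   0.091     ]
[ 0.52173888 -0.04833939  0.091     ]
```

View pics/crop_top.png

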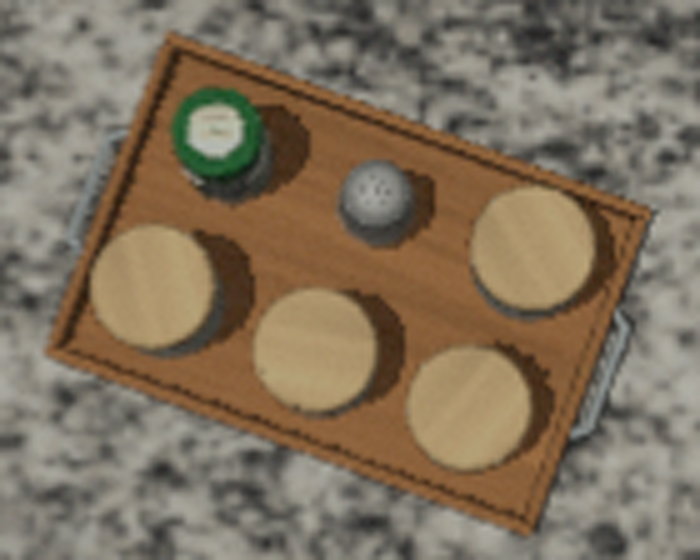

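View pics/crop_side.png

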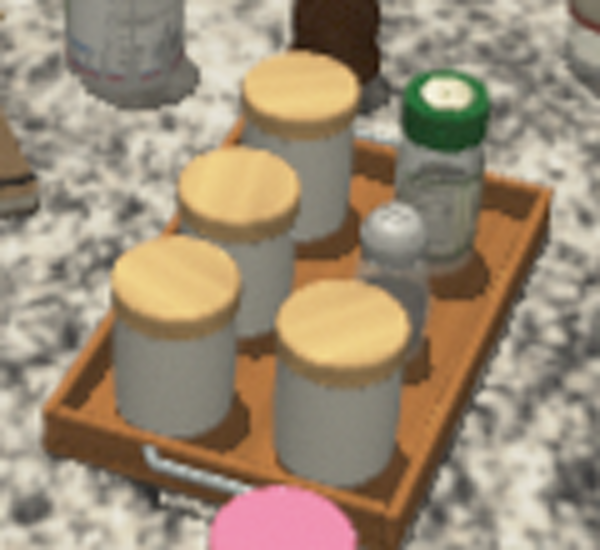

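In the crops the lid centres are: A (153,287), B (316,350), C (470,408) and D (533,249) in the top crop, and A (300,92), B (239,188), C (176,282) and D (343,317) in the side crop. All four are wooden lids on white jars inside the tray, as described. I'll fit the grid and heights, then check the planned poses.

```bash
python3 - <<'E'
from h import *
from scipy.optimize import least_squares
from rig import manip
d=pickle.load(open("cams.pkl","rb"))
T=np.array([(153,287),(316,350),(470,408),(533,249)])/5-.4+[205,120]
S=np.array([(300,92),(239,188),(176,282),(343,317)])/5-.4+[240,160]
g=np.array([(-42.5,85),(-42.5,0),(-42.5,-85),(42.5,-85)])/1e3
def W(p):
    R=np.array([[np.cos(p[2]),-np.sin(p[2])],[np.sin(p[2]),np.cos(p[2])]])
    return np.c_[g@R.T+p[:2],p[3:7]]
def f(p):
    w=W(p);r=[]
    for i in range(4):
        for c,m in(("top",T),("side",S)): r+=list((at(d[c],*m[i],w[i,2])-w[i])[:2])
    return r
s=least_squares(f,[.5,.05,-.33]+[.091]*4)
w=W(s.x);print(np.round(s.x,4),np.round(w,4).tolist(),np.round(np.array(s.fun)*1e3,1).reshape(-1,4))
np.savez("lids.npz",w=w,yaw=s.x[2])
yaw=s.x[2];ax=np.array([np.cos(yaw),np.sin(yaw),0])
rv=np.pi*np.array([np.cos(yaw/2),np.sin(yaw/2),0])
for i in range(4):
    t=w[i]+(-1 if i<3 else 1)*.031*ax
    print(manip.solve_ik([t[0],t[1],.15],rv),manip.solve_ik([t[0],t[1],.11],rv))
E
```

```text
[ 0.5115  0.0488 -0.3349  0.0897  0.0844  0.0869  0.0948] [[0.4993, 0.143, 0.0897], [0.4713, 0.0627, 0.0844], [0.4434, -0.0176, 0.0869], [0.5237, -0.0455, 0.0948]] [[-0.3  1.2  1.  -0.1]
 [-1.5 -1.4  0.   0.2]
 [-0.8  0.6  1.   0.1]
 [-1.  -0.7  1.6  0. ]]
[ 2.90998093e-01  3.91554836e-01  1.98651444e+00 -4.44089210e-16
  7.63523373e-01  2.19671533e+00] [ 2.90998093e-01  4.63615060e-01  2.00324901e+00 -4.44089210e-16
  6.74728583e-01  2.19671533e+00]
[ 1.36900866e-01  3.35681759e-01  2.08368970e+00 -4.44089210e-16
  7.22221195e-01  2.04261811e+00] [ 1.36900866e-01  4.15233546e-01  2.10166666e+00 -4.44089210e-16
  6.24692444e-01  2.04261811e+00]
[-4.65136942e-02  2.94395385e-01  2.15305471e+00 -4.44089210e-16
  6.94142560e-01  1.85920355e+00] [-4.65136942e-02  3.80419732e-01  2.17215862e+00 -4.44089210e-16
  5.89014299e-01  1.85920355e+00]
[-1.21772581e-01  4.65592987e-01  1.85298302e+00 -4.44089210e-16
  8.23016643e-01  1.78394466e+00] [-1.21772581e-01  5.29540513e-01  1.86849042e+00 -4.44089210e-16
  7.43561721e-01  1.78394466e+00]
```

```bash
cat >>h.py <<'E'
from rig import manip
L=np.load("lids.npz");w=L["w"];yaw=float(L["yaw"]);ax=np.array([np.cos(yaw),np.sin(yaw),0])
rv=np.pi*np.array([np.cos((yaw+np.pi)/2),np.sin((yaw+np.pi)/2),0])
def press(x,y,zstart,fmax,zmin,step=.0006,fine=.0002):
    """descend in steps till the up force passes fmax or TCP z reaches zmin; returns log of (z,F)"""
    manip.servo_line([x,y,zstart],rv,rate=.08)
    manip.hold(.15)
    b=np.mean([manip.get_contact_force()[2] for _ in range(3)]);z=zstart;log=[];
    while z>zmin:
        z-=fine if log and log[-1][1]>.8 else step
        manip.servo_line([x,y,z],rv,rate=.02)
        F=manip.get_contact_force()[2]-b
        log.append((round(manip.get_position()[2]*1e3,2),round(F,2)))
        if F>fmax: break
    return log
E
python3 - <<'E'
from h import *
manip.command_gripper(0.0)
t=w[2]-.031*ax
manip.move_to([t[0],t[1],.16],rv)
print(manip.get_time(),manip.get_width())
l=press(t[0],t[1],.119,5.5,.1135)
print(l,manip.get_time(),manip.get_contact_force())
E
```

```text
3.2167 -0.00019721504268629722
[(np.float64(118.6), np.float64(0.36)), (np.float64(117.8), np.float64(1.21)), (np.float64(117.58), np.float64(0.2)), (np.float64(116.96), np.float64(1.45)), (np.float64(116.79), np.float64(1.4)), (np.float64(116.6), np.float64(1.34)), (np.float64(116.4), np.float64(0.43)), (np.float64(115.76), np.float64(0.4)), (np.float64(115.15), np.float64(0.46)), (np.float64(114.55), np.float64(1.43)), (np.float64(114.39), np.float64(0.03)), (np.float64(113.76), np.float64(0.74)), (np.float64(113.18), np.float64(1.72))] 7.2833 [ 0.26319086 -0.65158774  0.89174102]
```

```bash
sed -i 's/>.8 else/>2 else/; s/log.append((round(manip.get_position()\[2\]\*1e3,2),round(F,2)))/log.append((float(round(manip.get_position()[2]*1e3,2)),float(round(F,2))))/' h.py
python3 - <<'E'
from h import *
t=w[2]-.031*ax
l=press(t[0],t[1],.113,6,.103,step=.0006,fine=.0003)
print(l,manip.get_time())
E
```

```text
[(112.34, 1.05), (111.76, 0.2), (111.16, 1.13), (110.74, 3.88), (110.62, 7.98)] 8.9333
```

Contact with C is stiff: 8 N about 0.3 mm after touching, at a lid height of about 89 mm. So C is tight, and the next ones are B, A and D.

```bash
python3 - <<'E'
from h import *
p=manip.get_position();manip.servo_line([p[0],p[1],.125],rate=.1)
for i,s,z0 in((1,-1,.1125),(0,-1,.1155),(3,1,.1175)):
    t=w[i]+s*.031*ax
    manip.move_to([t[0],t[1],.125],rv)
    l=press(t[0],t[1],z0,6,.103,step=.0006,fine=.0003)
    print("BA?D"[i-1] if i else "A",i,l,manip.get_time())
    c=[z for z,F in l if F>2]
    if not c or c[0]-l[-1][0]>1.0: print("loose?");break
    p=manip.get_position();manip.servo_line([p[0],p[1],.125],rate=.1)
E
```

```text
B 1 [(112.06, 0.63), (111.32, -0.27), (110.67, 0.82), (110.06, -0.06), (109.46, 0.43), (109.15, 5.27), (109.07, 9.16)] 11.875
A 0 [(115.04, 0.14), (114.29, 0.04), (113.69, 0.63), (113.07, 0.17), (112.44, 0.65), (111.87, 0.72), (111.26, 0.4), (110.67, 1.02), (110.12, 1.0), (109.65, 4.1), (109.48, 7.26)] 15.7917
? 3 [(116.97, 0.7), (116.25, 0.13), (115.65, 0.57), (115.06, 0.33), (114.45, -0.28), (113.98, 1.03), (113.88, 6.33)] 19.15
```

```bash
python3 - <<'E'
from h import *
p=manip.get_position();print(p,manip.get_time())
manip.servo_line([p[0],p[1],.135],rate=.15)
d=pickle.load(open("cams.pkl","rb"))
c=manip.camera("side");pickle.dump(c,open("side1.pkl","wb"))
a=d["side"]["image"][160:270,240:360,::-1];b=c["image"][160:270,240:360,::-1]
k=lambda i:cv2.resize(i,None,fx=3.3,fy=3.3,interpolation=cv2.INTER_CUBIC)
cv2.imwrite("pics/cmp1.png",np.hstack([k(a),k(b)]))
E
```

```text
[ 0.55365849 -0.05576608  0.12553566] 19.4167
```

View pics/cmp1.png

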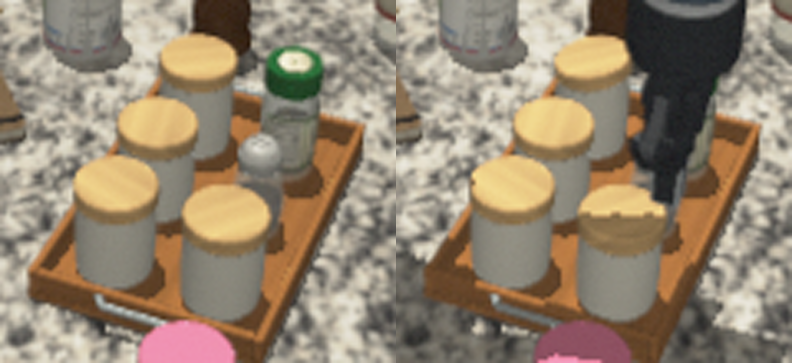

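After the presses, A (top centre of the side crop) seems to dip to its left. I'll enlarge A, B and C before and after to check.

```bash
python3 - <<'E'
from h import *
d=pickle.load(open("cams.pkl","rb"))
a=d["side"]["image"][:,:,::-1];b=pickle.load(open("side1.pkl","rb"))["image"][:,:,::-1]
k=lambda i:cv2.resize(i,(260,260),interpolation=cv2.INTER_CUBIC)
rows=[]
for im in(a,b):
    rows.append(np.hstack([k(im[y-16:y+16,x-16:x+16]) for x,y in((300,184),(288,203),(275,222))]))
cv2.imwrite("pics/cmp2.png",np.vstack(rows))
E
```

```text
(no output)
```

View pics/cmp2.png

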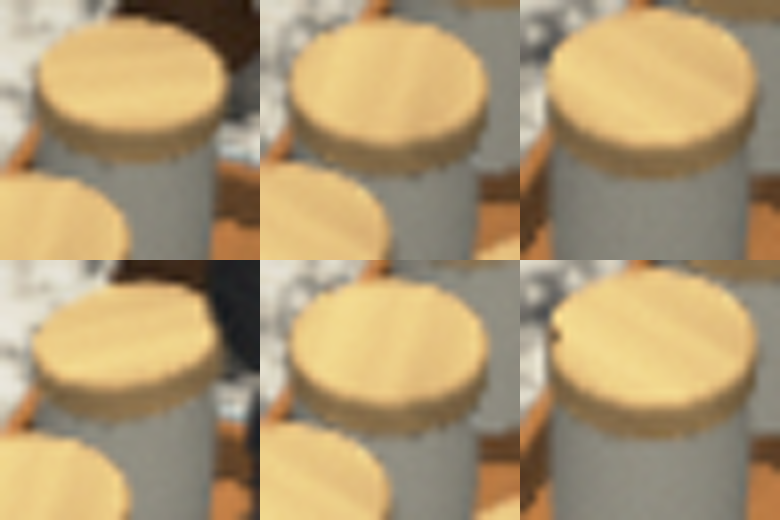

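A has clearly tipped toward the pressed side, while B and C are unchanged, so A is the loose lid. Now I press it at its middle.

```bash
python3 - <<'E'
from h import *
p=manip.get_position();manip.servo_line([p[0],p[1],.16],rate=.15)
t=w[0]
manip.move_to([t[0],t[1],.145],rv)
l=press(t[0],t[1],.1185,20,.1035,step=.0006,fine=.0005)
manip.hold(.3)
print(l,manip.get_contact_force(),manip.get_time())
E
```

```text
[(118.13, 0.57), (117.32, 0.7), (116.64, -0.73), (116.19, 0.96), (115.78, 2.84), (115.42, 5.21), (115.07, 5.7), (114.66, 5.62), (114.2, 7.13), (113.71, 6.36), (113.23, 7.04), (112.72, 6.29), (112.23, 7.27), (111.75, 6.17), (111.3, 6.98), (110.82, 6.61), (110.39, 7.64), (109.9, 7.52), (109.42, 7.71), (109.02, 8.54), (108.85, 13.09), (108.73, 16.88), (108.64, 21.8)] [ 1.02199699 -4.65027421 22.14641655] 27.5583
```

The lid yielded, then met a hard stop at TCP z 108.7 mm and took 22 N. I retract and look.

```bash
python3 - <<'E'
from h import *
p=manip.get_position();manip.servo_line([p[0],p[1],.17],rate=.12)
q=manip.get_joint_positions();q[0]-=.75;manip.set_joints(q)
c=manip.camera("side");print(manip.get_time())
d=pickle.load(open("cams.pkl","rb"))
k=lambda i:cv2.resize(i[160:270,240:360,::-1],None,fx=3.3,fy=3.3,interpolation=cv2.INTER_CUBIC)
cv2.imwrite("pics/end.png",np.hstack([k(d["side"]["image"]),k(c["image"])]))
E
```

```text
29.7167
```

View pics/end.png

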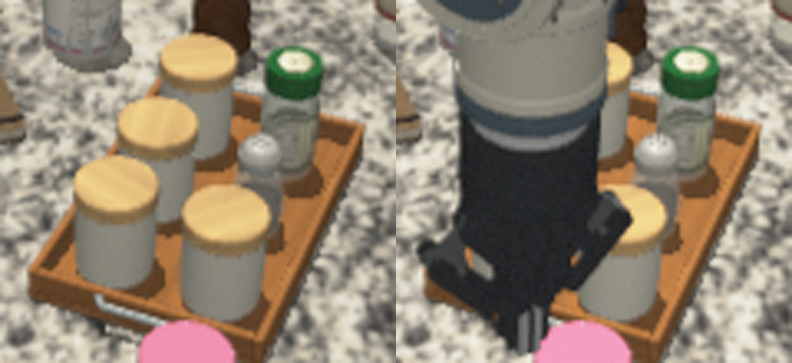

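The arm hides A in this view, so I swing it further aside.

```bash
python3 - <<'E'
from h import *
manip.set_joints([-1.346, 0.423, 1.63, 0, 1.089, -0.019])
c=manip.camera("side");print(manip.get_time())
d=pickle.load(open("cams.pkl","rb"))
k=lambda i:cv2.resize(i[160:235,260:340,::-1],None,fx=4.9,fy=4.9,interpolation=cv2.INTER_CUBIC)
cv2.imwrite("pics/end2.png",np.hstack([k(d["side"]["image"]),k(c["image"])]))
E
```

```text
31.5583
```

View pics/end2.png

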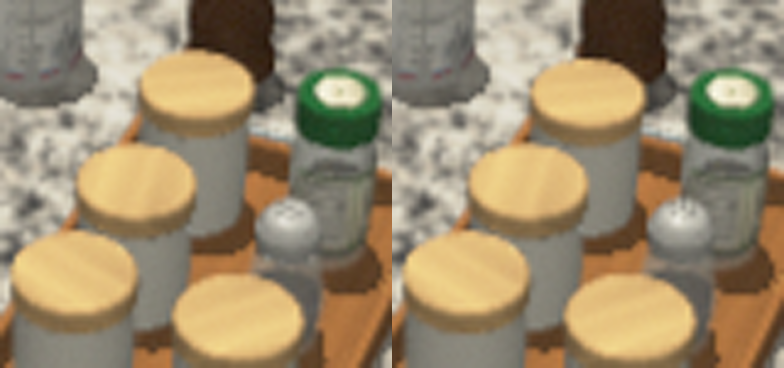

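Lid A's top is about 9 crop pixels lower (y 87 to 96) and level, and nothing else has moved. Handing in.

```bash
python3 -c "
from rig import manip
print(manip.sign_off())"
```

```text
the job is handed in; nothing more can be done
None
```

I found the loose lid (A, on the tray's robot side at the end farthest left, next to the spice jar), pressed it down at its middle until it was home and level, and handed the job in at about 32 s; the other lids and objects looked unmoved in the last picture, but the sign-off gave no verdict.

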